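Aim, hold and lock a sensor barrel on the sloping panel

ROBOT

A 6-joint arm with a two-finger parallel gripper is mounted at the origin on the work surface. World frame = base frame: x ahead of the robot, y to its left, z up, the work surface at z = 0. Lengths are in m, angles in degrees, forces in N, time in s.
With the tool pointing down it reaches from about 0.375 to 0.9 m from the base axis. Payload 3.1 kg.
Tool frame: the origin (TCP) lies at the very end of the fingers, on their centre line; the grasp point (between the pads) lies 19 mm behind it; z points along the fingers, x is the direction in which the jaws open and shut, and the axes are right-handed (so a half turn about z gives the same grasp; the last joint's range is limited). The gripper opens to 87 mm and grips with 3 to 60 N. Pads are 19 mm wide; open, the fingers measure 117 mm over their backs; the gripper's body (75 mm by 190 mm) begins 51 mm behind the grasp point.
Start: joints at [-75.258, 30.224, 82.088, -0, 67.689, -10.227], TCP at [0.264, -0.567, 0.223] pointing down, gripper open.
Joint ranges: [-176.69, 176.69], [-43.24, 126.21], [12.49, 139.97], [-82, 262], [0, 151.66], [-163.58, 163.58]. Speed limits (degrees/s): [159.86, 159.86, 180, 180, 180, 180].

INTERFACE

Orientations are given as a 3x3 rotation matrix whose columns are the frame's x, y, z axes.
In Python, from rig import read_state, capture, bot gives the robot as it stands.
- The arm moves only by the shell command python3 -m crank 'ROWS' [OPENING]. ROWS is JSON, a list of rows, each a list of 2 entries, a list of its own where there are three numbers: the shift along the tool's x, y, z in cm, then the turn, a rotation vector about the tool's x, y, z in rad. In form: [[[dx, dy, dz], [wx, wy, wz]], ...]. A call has 1 to 12 rows; each row shifts and turns the commanded pose from where the row before left it, along the tool's axes as they then stand; what a row does not reach is not made up. A row lasts 1/10 s, in which the tool goes at most 50 mm and 8.59 degrees, less where a joint would pass 70% of its speed; a pose out of reach is approached as far as the arm can. A call with a gripper value outside its range is refused whole. OPENING is the closure, from -1 (fully open) to 1 (shut), set as the call begins (- or left out, the last holds). The fingers move at their own pace and stop on an object; the grip force is fixed at half the most. Time passes only in rows, so rows that do not move let the fingers close. It gives the time, the measured TCP pose, the force and the opening at its end, in the units of the state.
- read_state(): the state, without advancing time (a new reading comes with each control period).
- capture(name): name is "scene" or "top"; returns a dict with "pixels" (384x512x3 uint8, red, green, blue), "camera_matrix" (3x3 intrinsics, pixels), "R" (3x3) and "t" (3): a world point X has camera coordinates R X + t. Camera axes: x right, y down, z forward; pixel columns grow to the right and rows downward; lengths in m; the calibration is good to about 2 mm. A picture is of the moment at which its call begins. There is no depth.
- bot.hand_in(): hands the job in, once; it reports no verdict.
The state is a dict: "time_s": time; "joint_positions": joint angles; "qvel": joint speeds; "tau": joint torques, N m; "position": TCP position; "tcp_rot": TCP orientation; "force": force on the tool from outside, world axes, zero at the start; "moment": the same for the moment, N m; "opening": opening from 0.0 (shut) to 1.0 (fully open).
Only numpy, scipy, OpenCV 4.12 (cv2) and the standard library are available. Lean on these libraries where they do the work, as an engineer would, in place of code of your own. Each camera call takes 0.05 s, during which the arm holds its last target.

TASK

On the sloping perforated panel, turn the sensor barrel until its flat vane points straight up the slope in line with the hinged fork, and swing the fork fully down over the vane so that it holds the barrel still. Then turn the knurled lock ring under the vane clockwise until it is tight, leaving the vane held in the closed fork. Do not shift the other things lying on the bench.

Things in the scene. Friction and masses are not known exactly. Their poses are not given: they have to be found in the camera images.
- stand: Fixed stand: grey perforated panel, 205 x 170 mm, on a base plate. Origin at bench level, 85 mm straight below where the barrel's axis meets the panel face. z up. The face rises 25 degrees towards the stand's +x ('up-slope'), so its normal, the barrel's axis, leans 25 degrees from vertical towards -x, the robot's side. Face: 90 mm down-slope to 115 mm up-slope of the axis.
- barrel (a joint): Angle of the sensor barrel about the panel normal (rad): 0 = its vane points straight up-slope, under the fork; grows clockwise, seen looking at the face. Range -0.4 to 1.5; friction 0.10 N m, stays where left. Barrel: aluminium, 30 mm diameter, on a black boss 40 mm wide, 12 mm high. It carries the vane and the lock ring.
- vane_mid (a point): On the barrel's axis at half height of the vane, 43 mm above the face. Vane: aluminium bar 8 mm thick, 14 mm high (36 to 50 mm above the face), reaching 56 mm from the axis to its long, pointing end and 14 mm the other way; pinch its 8 mm at the axis to turn the barrel. x along the vane to the long end, y across it, z along the axis outwards.
- lock_ring (a joint): Angle of the knurled steel lock ring relative to the barrel (rad). Grows as it is tightened clockwise, seen looking at the face; starts loose at 0 to 0.15, tight stop at 1.15. Its thread drags with 0.22 N m, more than the barrel's own friction: unless the fork holds the barrel, turning the ring only carries the barrel round.
- ring_mid (a point): Centre of the lock ring on the barrel's axis, 20 mm above the face; z along the axis outwards. Ring: 47 mm diameter, 16 mm high, from 12 to 28 mm above the face; the barrel goes on 8 mm above it, then the vane.
- fork (a joint): Angle of the hinged steel holding fork (rad): 0 = closed, parallel to the face over the vane; grows as it swings up and away from the barrel, 1.57 = square to the face. Range 0 to 1.8; friction 0.06 N m, stays where left. Closed, its two tines stand either side of the vane and hold the barrel; flared, they guide in a vane within about 0.12 rad of 0. Push its back with shut fingers to close it.
- fork_hinge (a point): Middle of the fork's hinge line (along the stand's y): 90 mm up-slope of the barrel axis, 50 mm above the face, between two fixed lugs (38 mm over both, tops 56 mm above the face).
- fork_back (a point): Middle of the back (the upper side when closed) of the fork's plate, 34 mm from the hinge and 8 mm off the plane through it. Plate 23 mm wide, 5 mm thick, reaching 53 mm from the hinge; tines 36 to 50 mm from the hinge, 11 mm apart, flaring to about 30 mm over all. Closed, the back is 58 mm above the face, 37 to 95 mm up-slope of the axis.
- screwdriver: Bystander: screwdriver lying beside the stand. Origin under its middle.
- spanner: Bystander: steel spanner lying on the bench. Origin under its middle.
- pliers: Bystander: pliers with blue handles, 170 mm long, lying beside the stand; origin under the pivot.
- contactor: Bystander: black contactor block 70 x 45 x 72 mm; origin under its centre.
- terminal_strip: Bystander: grey terminal strip 90 x 24 x 18 mm near the stand; origin under its centre.
- meter: Bystander: black hand meter 150 x 75 x 32 mm; origin under its centre.

How it is judged:
By the outcome, as a careful person would: the job done as asked, in the order asked, and still so for the second after the job is handed in, with the robot touching nothing.
It also fails if it takes over 48 s, if anything falls off the work surface, if the arm or the gripper's body presses on something with over 40 N, if the wrist force passes 120 N, or if a joint passes its speed limit or range.

## Working session

There is one attempt and no reset: what is moved stays moved. The work goes in short steps, Python scripts to look and compute and a shell command to move; the robot and the scene stay as the last step left them, time stands still between calls to the robot, and variables do not carry over. Pictures are saved under pics/ and viewed, and the job is handed in when it is done.

```bash
ls; mkdir -p pics; python3 - <<'E'
from rig import read_state,capture,bot
import cv2,numpy as np
s=read_state();print(s)
for n in("scene","top"):
    c=capture(n);cv2.imwrite(f"pics/{n}0.png",c["pixels"][:,:,::-1])
    np.savez(f"pics/{n}0.npz",**c)
    print(n,c["camera_matrix"],c["R"],c["t"],-c["R"].T@c["t"])
E
```

```text
pics
{'time_s': 0.0, 'joint_positions': array([-7.52566137e+01,  3.02785201e+01,  8.21560903e+01,  1.09113241e-03,
        6.76882862e+01, -1.02279307e+01]), 'qvel': array([-0.05436599, -0.05298909,  0.12357755, -0.00708983, -0.05290012,
        0.01655953]), 'tau': array([ 1.17744976e-04, -4.40041673e+01, -1.76595676e+01,  6.34273910e-02,
        5.80690254e-02, -1.61690405e-04]), 'position': array([ 0.26369092, -0.56585098,  0.22157805]), 'tcp_rot': array([[ 4.22157370e-01, -9.06522407e-01, -5.28830628e-04],
       [-9.06520111e-01, -4.22157514e-01,  2.07881042e-03],
       [-2.10773805e-03, -3.98189543e-04, -9.99997699e-01]]), 'force': array([-0.27893041,  0.43968559,  0.78325212]), 'moment': array([-0.00327332,  0.03921435,  0.01904769]), 'opening': 0.999727868150463}
scene [[479.11979317   0.         261.09114117]
 [  0.         479.11979317 195.81460653]
 [  0.           0.           1.        ]] [[ 0.88771449  0.46004617  0.01790273]
 [ 0.33919334 -0.62723139 -0.70109105]
 [-0.3113051   0.62844117 -0.71284699]] [-0.46210359 -0.09116661  1.60216132] [ 0.93990015 -0.8514577   1.0864527 ]
top [[405.97419592   0.         256.53098784]
 [  0.         405.97419592 190.46534447]
 [  0.           0.           1.        ]] [[ 0.026713   -0.99963939 -0.00274126]
 [-0.98871328 -0.02601643 -0.14754385]
 [ 0.14741932  0.00665165 -0.98905172]] [-0.00393036  0.53606391  1.38652625] [3.25717742e-01 7.94833417e-04 1.45042833e+00]
```

View pics/scene0.png

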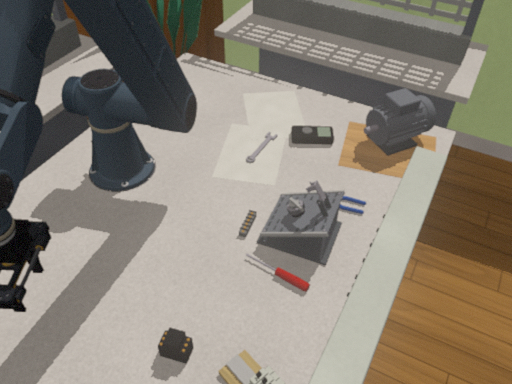

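View pics/top0.png

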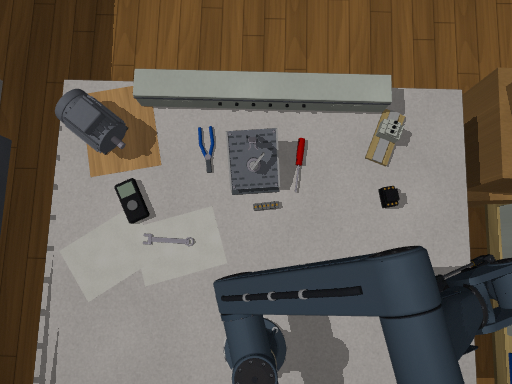

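```bash
python3 - <<'E'
import cv2
a=cv2.imread("pics/scene0.png")[170:270,235:375];cv2.imwrite("pics/s0c.png",cv2.resize(a,None,fx=5.7,fy=5.7,interpolation=cv2.INTER_CUBIC))
a=cv2.imread("pics/top0.png")[120:205,215:315];cv2.imwrite("pics/t0c.png",cv2.resize(a,None,fx=7,fy=7,interpolation=cv2.INTER_CUBIC))
E
```

```text
(no output)
```

View pics/s0c.png

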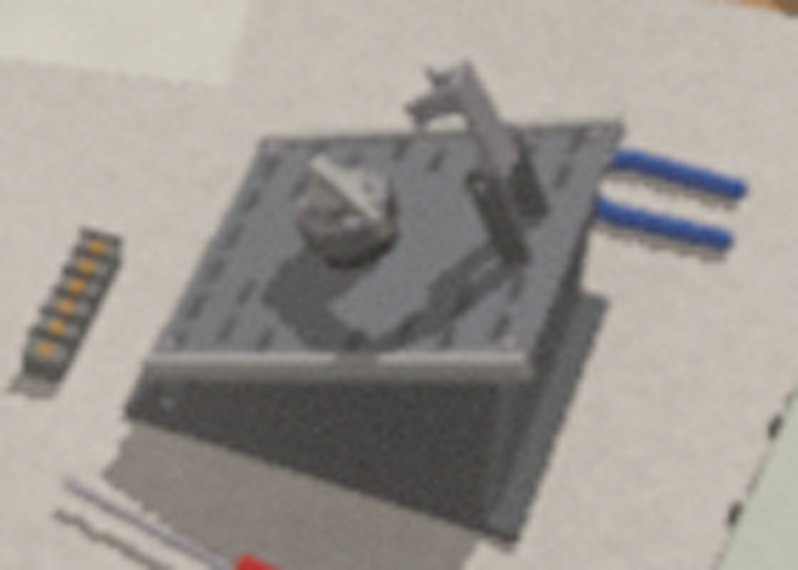

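View pics/t0c.png

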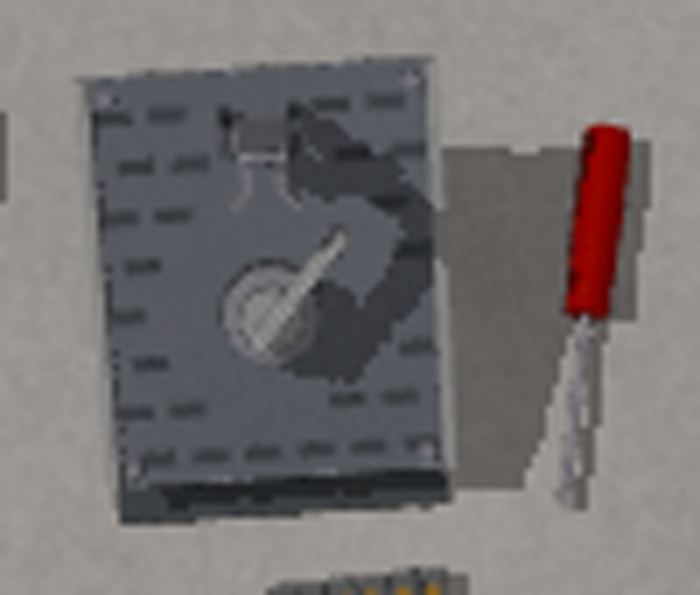

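```bash
cat > h.py <<'E'
import numpy as np,cv2
from scipy.optimize import least_squares
C,S=np.cos(np.radians(25)),np.sin(np.radians(25))
def local(s,y,h): return np.array([s*C-h*S,y,.085+s*S+h*C])
def world(p,st):
    x,y,a=st;return np.array([x+np.cos(a)*p[0]-np.sin(a)*p[1],y+np.sin(a)*p[0]+np.cos(a)*p[1],p[2]])
def proj(c,X):
    q=c["R"]@X+c["t"];q=c["camera_matrix"]@q;return q[:2]/q[2]
def load(n): return dict(np.load(n))
def barrelpt(r,th,h,off=0): # th clockwise seen at face; up-slope=+x, clockwise from above => towards -y
    return local(r*np.cos(th)+off*np.sin(th), -r*np.sin(th)+off*np.cos(th), h)
def forkpt(d,w,off,f): # d from hinge toward barrel, off above plane on the back side
    return local(.09-d*np.cos(f)+off*np.sin(f), w, .05+d*np.sin(f)+off*np.cos(f))
E
python3 - <<'E'
from h import *
sc,tp=load("pics/scene0.npz"),load("pics/top0.npz")
T=lambda u,v:np.array([(u+.5)/7-.5+215,(v+.5)/7-.5+120])
Sx=lambda u,v:np.array([(u+.5)/5.7-.5+235,(v+.5)/5.7-.5+170])
obs=[(tp,T(82,78),(.115,.085,0)),(tp,T(433,57),(.115,-.085,0)),(tp,T(448,472),(-.09,-.085,0)),(tp,T(118,487),(-.09,.085,0)),
(sc,Sx(622,122),(.115,.085,0)),(sc,Sx(265,138),(-.09,.085,0)),(sc,Sx(150,354),(-.09,-.085,0)),(sc,Sx(530,354),(.115,-.085,0))]
def f(p):return np.concatenate([proj(c,world(local(*l),p))-o for c,o,l in obs])
r=least_squares(f,[.8,0,0]);print(r.x,np.degrees(r.x[2]));print(f(r.x).reshape(-1,2).round(2))
st=r.x
for n,c in(("t",tp),("s",sc)):
  print(n)
  inv=(lambda q:(q-np.array([215,120])+.5)*7-.5) if n=="t" else (lambda q:(q-np.array([235,170])+.5)*5.7-.5)
  for th in(.6,.7,.8,.9): print("vane",th,inv(proj(c,world(barrelpt(.056,th,.05),st))),inv(proj(c,world(barrelpt(-.014,th,.05),st))))
  for fa in(1.2,1.4,1.57,1.7): print("fork",fa,inv(proj(c,world(forkpt(.053,0,.008,fa),st))),inv(proj(c,world(forkpt(.053,.0115,.008,fa),st))))
E
```

```text
[0.62503834 0.02502318 0.08996145] 5.154411460182931
[[-0.77  0.17]
 [-0.34  0.03]
 [ 0.13 -0.63]
 [-1.22  0.28]
 [ 0.44 -0.43]
 [ 0.2  -0.08]
 [-0.71  1.23]
 [-0.75  1.23]]
t
vane 0.6 [331.18340342 225.35156565] [254.81015013 350.20258797]
vane 0.7 [341.0447287  231.85743593] [252.35803744 348.6170659 ]
vane 0.8 [350.17428309 239.29600482] [250.08027037 346.8001335 ]
vane 0.9 [358.48045806 247.5888294 ] [247.99957853 344.76969346]
fork 1.2 [261.21548874 181.84950194] [235.62006181 183.44416526]
fork 1.4 [259.78742959 158.86859507] [234.10607763 160.46722906]
fork 1.57 [258.51223315 138.48387309] [232.78979962 140.0838359 ]
fork 1.7 [257.52611252 122.80127492] [231.79312349 124.40094878]
s
vane 0.6 [392.71248716 205.88546554] [313.77091199 155.84511088]
vane 0.7 [383.27747274 212.41332425] [316.04459386 154.29365055]
vane 0.8 [373.26768844 218.46444589] [318.44609324 152.85383495]
vane 0.9 [362.79318403 223.97105683] [320.95199435 151.53963493]
fork 1.2 [439.39168669  74.34358219] [447.02165795  58.63057697]
fork 1.4 [459.2853789   70.90425788] [466.83546717  55.13306791]
fork 1.57 [477.59191382  70.76343589] [485.05995131  54.93675643]
fork 1.7 [492.09272781  72.40787395] [499.49091535  56.53599602]
```

```bash
cat > ov.py <<'E'
import sys
from h import *
def overlay(npz,out,st,th,fa,u0,v0,w,hh,k):
    c=load(npz);im=c["pixels"][v0:v0+hh,u0:u0+w,::-1]
    im=cv2.resize(im,None,fx=k,fy=k,interpolation=cv2.INTER_CUBIC)
    P=lambda l:tuple(int(round(a)) for a in (proj(c,world(l,st))-[u0,v0]+.5)*k-.5)
    def poly(ls,col,closed=True): cv2.polylines(im,[np.array([P(l) for l in ls])],closed,col,1,cv2.LINE_AA)
    poly([local(a,b,0) for a,b in((.115,.085),(.115,-.085),(-.09,-.085),(-.09,.085))],(0,255,255))
    t=np.linspace(0,6.28,40)
    for h in(.012,.028):poly([local(.0235*np.cos(a),.0235*np.sin(a),h) for a in t],(0,255,0))
    poly([barrelpt(r,th,.05,o) for r,o in((.056,.004),(.056,-.004),(-.014,-.004),(-.014,.004))],(0,0,255))
    poly([forkpt(d,w_,.008,fa) for d,w_ in((.0,.0115),(.053,.0115),(.053,-.0115),(.0,-.0115))],(255,0,255))
    cv2.imwrite(out,im)
E
python3 - <<'E'
from ov import *
st=[.62504,.02502,.08996]
overlay("pics/top0.npz","pics/to1.png",st,.73,1.43,218,122,75,78,8)
overlay("pics/scene0.npz","pics/so1.png",st,.73,1.43,255,175,95,90,8)
E
```

```text
(no output)
```

View pics/to1.png

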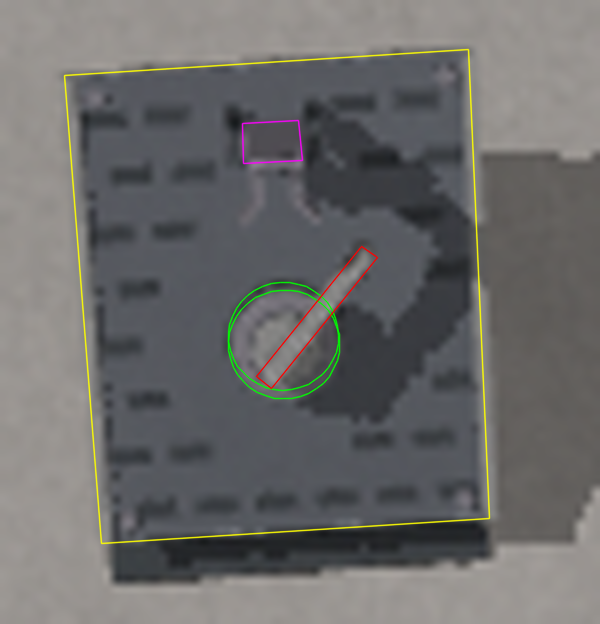

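View pics/so1.png

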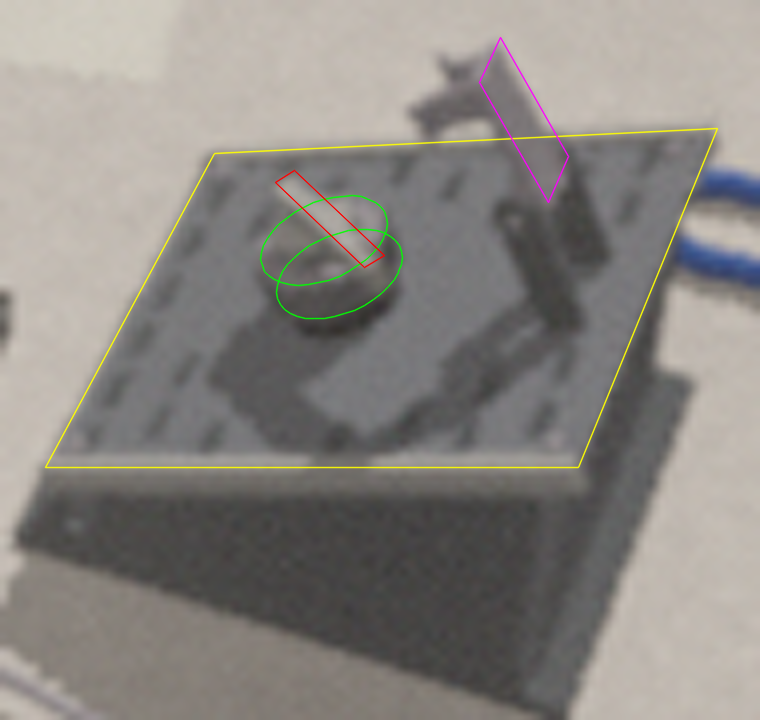

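```bash
python3 - <<'E'
from h import *
for n,u,v,w,h in(("top",240,132,36,40),("scene",283,190,60,42)):
    im=load(f"pics/{n}0.npz")["pixels"][v:v+h,u:u+w,::-1]
    k=14 if n=="top" else 13
    im=cv2.resize(im,None,fx=k,fy=k,interpolation=cv2.INTER_CUBIC)
    im=np.clip((im.astype(float)-40)*1.7,0,255).astype(np.uint8)
    cv2.imwrite(f"pics/{n}_z.png",im)
E
```

```text
(no output)
```

View pics/top_z.png

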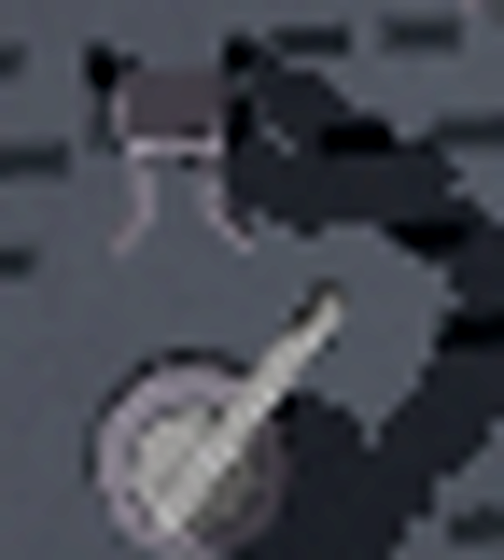

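View pics/scene_z.png

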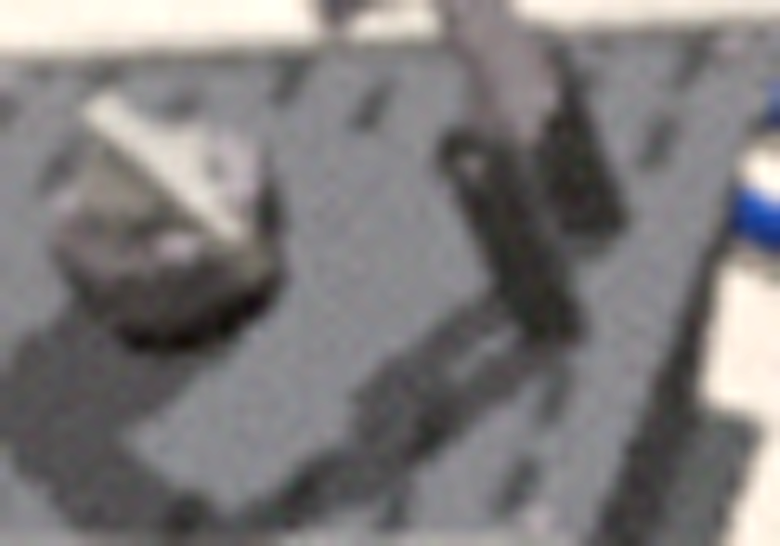

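```bash
python3 - <<'E'
from h import *
sc,tp=load("pics/scene0.npz"),load("pics/top0.npz")
T=lambda u,v:np.array([(u+.5)/14-.5+240,(v+.5)/14-.5+132])
Z=lambda u,v:np.array([(u+.5)/13-.5+283,(v+.5)/13-.5+190])
O=lambda u,v:np.array([(u+.5)/8-.5+218,(v+.5)/8-.5+122])
Q=lambda u,v:np.array([(u+.5)/8-.5+255,(v+.5)/8-.5+175])
v=lambda r,h,o=0:(lambda p:barrelpt(r,p[3],h,o))
L=lambda *a:(lambda p:local(*a))
obs=[(tp,T(337,300),v(.056,.05)),(tp,T(172,522),v(-.014,.05)),(tp,T(191,462),L(0,0,.028)),
(sc,Z(96,104),v(-.014,.05)),(sc,Z(238,230),v(.056,.05)),
(tp,T(130,141),lambda p:forkpt(.053,.0115,.008,p[4])),(tp,T(222,141),lambda p:forkpt(.053,-.0115,.008,p[4])),
(tp,O(62,76),L(.115,.085,0)),(tp,O(468,50),L(.115,-.085,0)),(tp,O(489,520),L(-.09,-.085,0)),(tp,O(98,545),L(-.09,.085,0)),
(sc,Q(715,130),L(.115,.085,0)),(sc,Q(213,152),L(-.09,.085,0)),(sc,Q(50,460),L(-.09,-.085,0)),(sc,Q(582,462),L(.115,-.085,0))]
def f(p):return np.concatenate([proj(c,world(l(p),p[:3]))-o for c,o,l in obs])
r=least_squares(f,[.62,.02,.09,.7,1.4],loss="soft_l1",f_scale=.5);print(r.x,np.degrees(r.x[2]));print(f(r.x).reshape(-1,2).round(2))
# allow per-camera pixel shift
def g(p):
    e=f(p[:5]).reshape(-1,2).copy()
    for i,(c,_,_) in enumerate(obs): e[i]+= p[5:7] if c is tp else p[7:9]
    return np.concatenate([e.ravel(),p[5:]*.7])
r=least_squares(g,list(r.x)+[0]*4,loss="soft_l1",f_scale=.5);print(r.x);print(g(r.x)[:-4].reshape(-1,2).round(2))
E
```

```text
[0.62495338 0.02490764 0.09172466 0.73337653 1.43926348] 5.2554361788932145
[[ 0.16  0.08]
 [-1.26  0.5 ]
 [-0.11  0.08]
 [ 0.19 -0.94]
 [ 0.39  0.  ]
 [-0.83  0.26]
 [-0.07 -0.21]
 [ 0.18 -0.11]
 [-0.   -0.08]
 [ 0.09 -0.21]
 [ 0.47 -0.2 ]
 [ 0.13 -0.29]
 [-0.01  0.18]
 [-0.64  0.93]
 [-0.46  0.59]]
[ 0.62492067  0.0251151   0.09197315  0.73503525  1.43950873  0.10613276
 -0.0060861   0.01632248 -0.04879672]
[[ 0.22  0.09]
 [-1.22  0.5 ]
 [-0.07  0.08]
 [ 0.23 -1.04]
 [ 0.4  -0.08]
 [-0.8   0.26]
 [-0.03 -0.22]
 [ 0.22 -0.1 ]
 [ 0.03 -0.08]
 [ 0.14 -0.22]
 [ 0.53 -0.19]
 [ 0.16 -0.4 ]
 [ 0.02  0.09]
 [-0.59  0.84]
 [-0.42  0.48]]
```

```bash
cat >> h.py <<'E'
ST=[.6249,.0250,.0915]
def Rst():
    a=ST[2];return np.array([[np.cos(a),-np.sin(a),0],[np.sin(a),np.cos(a),0],[0,0,1]])
def face(): # columns u(up-slope), v, n
    return Rst()@np.array([[C,0,-S],[0,1,0],[S,0,C]])
from scipy.spatial.transform import Rotation as Ro
def Rtool(psi):
    F=face();R0=np.c_[-F[:,1],-F[:,0],-F[:,2]];return R0@Ro.from_rotvec([0,0,psi]).as_matrix()
def go(s,y,h,psi):
    """prints shift (cm, in present tool axes) then rotvec (rad) to reach face pose (mm); also present face pose"""
    from rig import read_state
    q=read_state();R=q["tcp_rot"];p=q["position"];T=world(local(s/1e3,y/1e3,h/1e3),ST)
    Rt=Rtool(psi);rv=Ro.from_matrix(R.T@Rt).as_rotvec()
    print("t",q["time_s"],"target",T.round(4),"dist mm",np.linalg.norm(T-p)*1e3)
    print("shift now-axes cm",(R.T@(T-p)*100).round(2)," turn",rv.round(3)," shift target-axes cm",(Rt.T@(T-p)*100).round(2))
    now(q)
def now(q=None):
    from rig import read_state
    q=q or read_state()
    F=face();o=world(local(0,0,0),ST);l=F.T@(q["position"]-o)*1e3
    e=Ro.from_matrix(Rtool(0).T@q["tcp_rot"]).as_rotvec()
    print("face s,y,h mm",l.round(1),"rotvec vs psi0",e.round(3),"F face",(F.T@q["force"]).round(1),"M face",(F.T@q["moment"]).round(2),"open",q["opening"],"j",q["joint_positions"].round(0),"t",round(q["time_s"],2))
E
python3 -c "
from h import *
go(0,0,150,.734)"
```

```text
t 0.1 target [0.5618 0.0192 0.2209] dist mm 656.702033543107
shift now-axes cm [-40.46 -51.72   0.17]  turn [ 0.45  -0.087  1.06 ]  shift target-axes cm [-62.49  13.66  14.87]
face s,y,h mm [-317.2 -555.5  298.7] rotvec vs psi0 [-0.432 -0.077 -0.338] F face [-0.3  0.5  0.5] M face [ 0.   -0.04 -0.07] open 1.0000226517822561 j [-75.  30.  82.  -0.  68. -10.] t 0.1
```

```bash
python3 -m crank '[[[-2.7,-3.45,0],[0,0,0]],[[-2.7,-3.45,0],[0,0,0]],[[-2.7,-3.45,0],[0,0,0]],[[-2.7,-3.45,0],[0,0,0]],[[-2.7,-3.45,0],[0,0,0]],[[-2.7,-3.45,0],[0,0,0]],[[-2.7,-3.45,0],[0,0,0]],[[-2.7,-3.45,0],[0,0,0]],[[-2.7,-3.45,0],[0,0,0]],[[-2.7,-3.45,0],[0,0,0]],[[-2.7,-3.45,0],[0,0,0]],[[-2.7,-3.45,0],[0,0,0]]]' 0.4
python3 -m crank '[[[-2.7,-3.45,0],[0,0,0]],[[-2.7,-3.45,0],[0,0,0]],[[-2.7,-3.45,0],[0,0,0]],[[0,0,0],[0.05,-0.01,0.118]],[[0,0,0],[0.05,-0.01,0.118]],[[0,0,0],[0.05,-0.01,0.118]],[[0,0,0],[0.05,-0.01,0.118]],[[0,0,0],[0.05,-0.01,0.118]],[[0,0,0],[0.05,-0.01,0.118]],[[0,0,0],[0.05,-0.01,0.118]],[[0,0,0],[0.05,-0.01,0.118]],[[0,0,0],[0.05,-0.01,0.118]]]'
python3 -c "
from h import *
go(0,0,80,.734)"
```

```text
time_s: 1.3
position: [0.5027, -0.0963, 0.2223]
tcp_rot: [[0.422, -0.907, -0.001], [-0.907, -0.422, 0.0], [-0.0, 0.0, -1.0]]
force: [0.2, -0.3, 0.4]
opening: 0.306
time_s: 2.5
position: [0.5616, 0.0189, 0.2223]
tcp_rot: [[-0.541, -0.727, 0.423], [-0.79, 0.611, 0.039], [-0.286, -0.313, -0.905]]
force: [-0.2, 0.5, -1.0]
opening: 0.302
t 2.5 target [0.5912 0.0219 0.1575] dist mm 71.3468130914771
shift now-axes cm [0.01 0.06 7.13]  turn [-0.002  0.001 -0.007]  shift target-axes cm [0.   0.05 7.13]
face s,y,h mm [  0.4  -0.3 151.3] rotvec vs psi0 [ 0.002 -0.001  0.741] F face [-0.6  0.5 -0.8] M face [ 0.12  0.31 -0.07] open 0.3017865018576149 j [-14.  18. 110.  17.  28. 100.] t 2.5
```

```bash
python3 -m crank '[[[0,0,2],[0,0,0]],[[0,0,2],[0,0,0]],[[0,0,2],[0,0,0]],[[0,0.05,1.1],[0,0,0]],[[0,0,0],[0,0,0]]]'
cat > look.py <<'E'
import sys
from rig import capture
from h import *
def look(tag):
    out=[]
    for n,u,v,w,h in(("top",215,110,80,90),("scene",250,165,90,90)):
        c=capture(n);np.savez(f"pics/{n}{tag}.npz",**c)
        im=c["pixels"][v:v+h,u:u+w,::-1];out.append(cv2.resize(im,None,fx=5,fy=5,interpolation=cv2.INTER_CUBIC)[:450,:400])
    cv2.imwrite(f"pics/l{tag}.png",np.hstack(out))
look(sys.argv[1]);now()
E
python3 look.py 1
```

```text
time_s: 3.0
position: [0.591, 0.0224, 0.1564]
tcp_rot: [[-0.538, -0.731, 0.419], [-0.794, 0.607, 0.04], [-0.284, -0.311, -0.907]]
force: [1.0, -0.1, -0.2]
opening: 0.3
face s,y,h mm [ 0.4  0.3 80.4] rotvec vs psi0 [-0.    -0.001  0.736] F face [ 0.7  0.4 -0.9] M face [ 0.12  0.28 -0.05] open 0.2971323629910385 j [-13.  27. 110.  22.  20.  95.] t 3.1
```

View pics/l1.png

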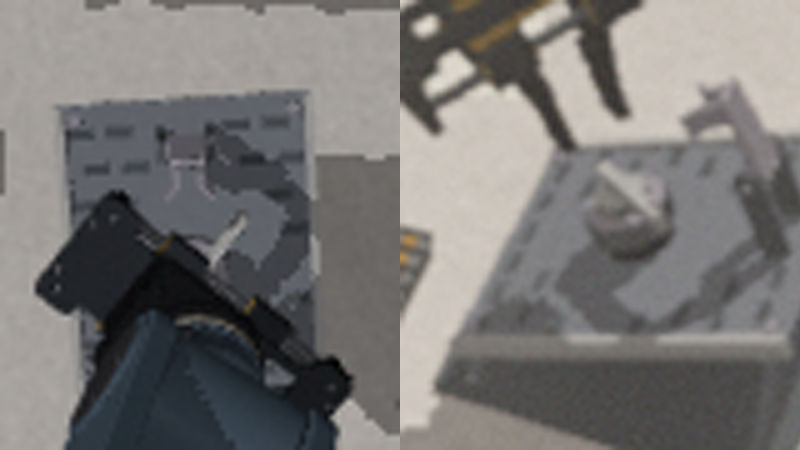

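```bash
python3 - <<'E'
from h import *
from rig import read_state
q=read_state();c=load("pics/scene1.npz");k=load("pics/top1.npz")
for d in(-.013,0,.013):
    X=q["position"]+q["tcp_rot"][:,0]*d
    print(((proj(c,X)-[250,165])*5+[400,0]).round(0),((proj(k,X)-[215,110])*5).round(0))
E
```

```text
[613. 114.] [175. 278.]
[593. 126.] [191. 291.]
[573. 138.] [207. 303.]
```

```bash
python3 -m crank '[[[0,0.03,1.2],[0,0,0]],[[0,0,1.2],[0,0,0]],[[0,0,1.0],[0,0,0]],[[0,0,0.7],[0,0,0]],[[0,0,0],[0,0,0]]]'
python3 look.py 2
```

```text
time_s: 3.6
position: [0.6085, 0.0241, 0.1194]
tcp_rot: [[-0.538, -0.731, 0.42], [-0.794, 0.607, 0.04], [-0.284, -0.312, -0.907]]
force: [-0.1, 0.6, -1.3]
opening: 0.301
face s,y,h mm [ 0.2  0.5 39. ] rotvec vs psi0 [-0.    -0.001  0.736] F face [-0.7  0.5 -0.1] M face [ 0.11  0.26 -0.1 ] open 0.30044407736885437 j [-12.  32. 109.  26.  16.  91.] t 3.7
```

View pics/l2.png

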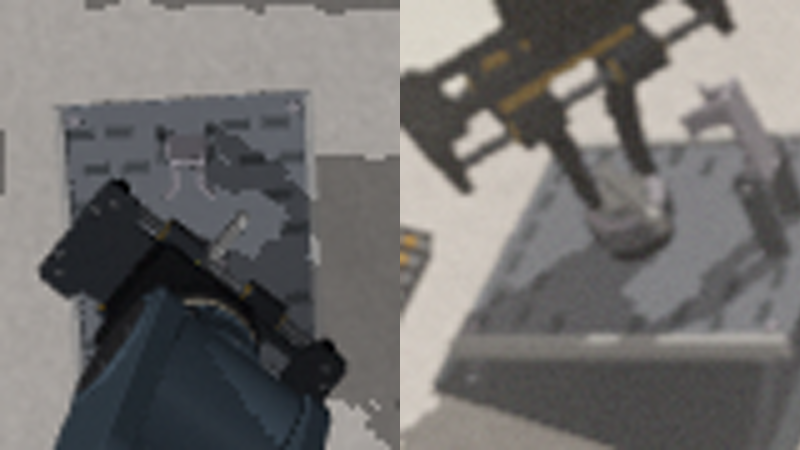

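```bash
python3 -m crank '[[[0,0,0],[0,0,0]],[[0,0,0],[0,0,0]],[[0,0,0],[0,0,0]],[[0,0,0],[0,0,0]]]' 1; python3 -c "
from h import *
now()"
```

```text
time_s: 4.1
position: [0.6079, 0.023, 0.1208]
tcp_rot: [[-0.538, -0.73, 0.421], [-0.794, 0.606, 0.038], [-0.283, -0.314, -0.906]]
force: [-2.9, -6.5, 0.4]
opening: 0.084
face s,y,h mm [-0.4 -0.5 39.7] rotvec vs psi0 [0.001 0.001 0.735] F face [-2.9 -6.2  1.8] M face [-0.8   0.88  0.04] open 0.08402576826312425 j [-12.  32. 109.  26.  16.  91.] t 4.1
```

```bash
python3 -m crank '[[[0.1,0,0],[0,0,0]],[[0,0,0],[0,0,0]]]'; python3 -c "
from h import *
now()"
```

```text
time_s: 4.3
position: [0.6078, 0.0229, 0.1208]
tcp_rot: [[-0.538, -0.73, 0.422], [-0.794, 0.607, 0.039], [-0.284, -0.314, -0.906]]
force: [-2.7, -2.7, 2.2]
opening: 0.086
face s,y,h mm [-0.5 -0.6 39.7] rotvec vs psi0 [ 0.001 -0.001  0.736] F face [-1.7 -2.4  3.2] M face [-0.33  0.63  0.08] open 0.08618671792010593 j [-12.  32. 109.  27.  16.  91.] t 4.3
```

Centred now (about 1 mm off the estimate). Turn by −0.735.

```bash
python3 -m crank '[[[0.04,0,0],[0,0,-0.09]],[[0,0,0],[0,0,-0.09]],[[0,0,0],[0,0,-0.09]],[[0,0,0],[0,0,-0.09]],[[0,0,0],[0,0,-0.09]],[[0,0,0],[0,0,-0.09]],[[0,0,0],[0,0,-0.09]],[[0,0,0],[0,0,-0.09]],[[0,0,0],[0,0,-0.016]],[[0,0,0],[0,0,0]],[[0,0,0],[0,0,0]]]'; python3 look.py 3
```

```text
time_s: 5.4
position: [0.6075, 0.0215, 0.1206]
tcp_rot: [[0.09, -0.902, 0.422], [-0.996, -0.082, 0.038], [0.001, -0.424, -0.906]]
force: [-4.1, -7.0, 2.9]
opening: 0.084
face s,y,h mm [-0.9 -1.9 39.7] rotvec vs psi0 [0.001 0.001 0.001] F face [-4.2 -6.8  4.1] M face [-1.19  1.   -0.07] open 0.09025944170992244 j [-12.  32. 109.  27.  16.  48.] t 5.5
```

View pics/l3.png

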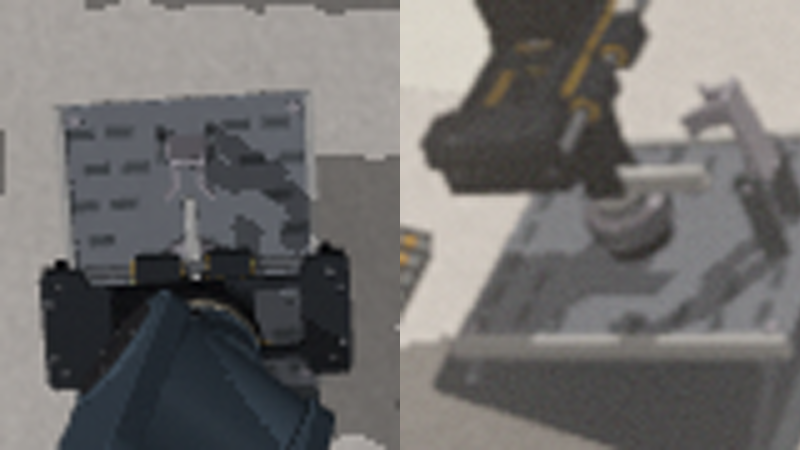

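```bash
python3 - <<'E'
from ov import *
import h
for i,st in enumerate(([.6249,.0250,.0915],[.626,.0230,.0915])):
  overlay("pics/top3.npz",f"pics/a{i}.png",st,0,1.44,225,120,60,60,6)
  overlay("pics/scene3.npz",f"pics/b{i}.png",st,0,1.44,275,170,70,60,6)
A=[np.hstack([cv2.imread(f"pics/a{i}.png"),cv2.imread(f"pics/b{i}.png")]) for i in(0,1)]
cv2.imwrite("pics/ab.png",cv2.resize(np.vstack(A),None,fx=.83,fy=.83))
E
```

```text
(no output)
```

View pics/ab.png

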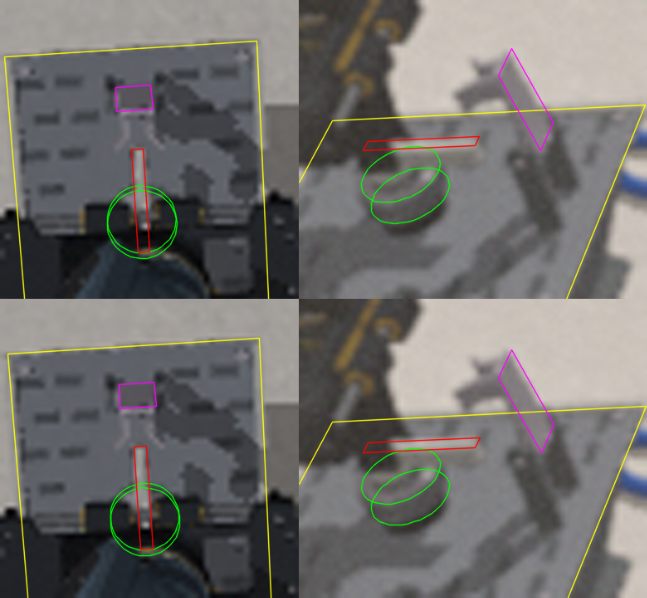

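```bash
sed -i 's/^ST=.*/ST=[.626,.0230,.0915]/' h.py; python3 -m crank '[[[0,0,0],[0,0,0]],[[0,0,0],[0,0,0]],[[0,0,0],[0,0,0]]]' 0.5; python3 -c "
from h import *
now()"
```

```text
time_s: 5.8
position: [0.6082, 0.0231, 0.1206]
tcp_rot: [[0.092, -0.902, 0.422], [-0.996, -0.083, 0.04], [-0.001, -0.424, -0.906]]
force: [0.0, -0.5, -0.6]
opening: 0.224
face s,y,h mm [-1.   1.7 39.7] rotvec vs psi0 [ 0.001 -0.001 -0.   ] F face [-0.3 -0.5 -0.5] M face [ 0.06  0.26 -0.01] open 0.22381514489324206 j [-12.  32. 109.  27.  16.  48.] t 5.8
```

```bash
python3 -m crank '[[[0,0,-1],[0,0,0]],[[0,0,-2],[0,0,0]],[[0,0,-3],[0,0,0]],[[0,0,-3],[0,0,0]],[[0,0,-3],[0,0,0]],[[0.17,-2.0,0],[0,0,0]],[[0,-2.3,0],[0,0,0]],[[0,-2.3,0],[0,0,0]],[[0,-2.3,0],[0,0,0]],[[0,-2.3,0],[0,0,0]],[[0,0,0],[0,0,0]]]' 1
python3 look.py 4
```

```text
time_s: 6.9
position: [0.6617, 0.0256, 0.2795]
tcp_rot: [[0.092, -0.899, 0.428], [-0.996, -0.084, 0.038], [0.001, -0.429, -0.903]]
force: [0.3, 0.3, 0.7]
opening: 0.003
face s,y,h mm [109.6   0.2 160.1] rotvec vs psi0 [-0.    -0.001 -0.001] F face [-0.6 -0.1 -0.3] M face [ 0.02  0.31 -0.04] open 0.003356045262100677 j [-11.  21.  94.  10.  41.  68.] t 7.0
```

View pics/l4.png

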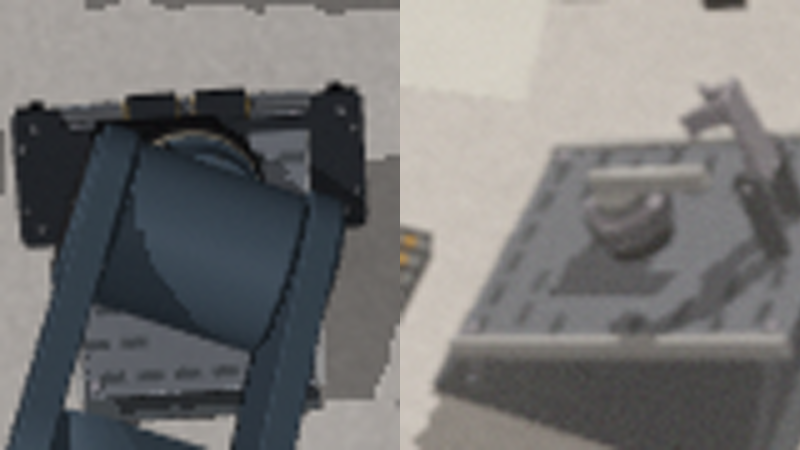

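```bash
python3 - <<'E'
from ov import *
for i,th in enumerate((-.1,0,.1)):
  overlay("pics/scene4.npz",f"pics/b{i}.png",[.626,.0230,.0915],th,1.44,280,190,50,32,8)
cv2.imwrite("pics/b.png",cv2.resize(np.vstack([cv2.imread(f"pics/b{i}.png") for i in range(3)]),None,fx=.75,fy=.75))
E
```

```text
(no output)
```

View pics/b.png

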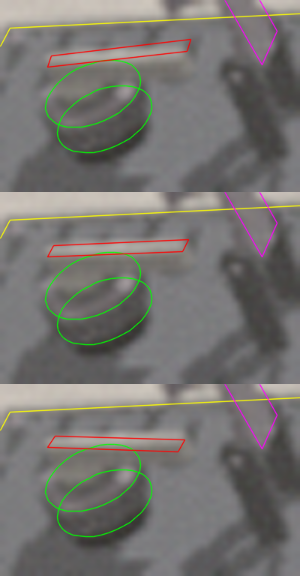

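```bash
python3 - <<'E'
from h import *
c=load("pics/scene4.npz")
im=c["pixels"][190:218,284:330,::-1]
cv2.imwrite("pics/v4.png",cv2.resize(im,None,fx=17,fy=17,interpolation=cv2.INTER_CUBIC))
for th in(-.1,0,.1):
  print(th,[((proj(c,world(barrelpt(r,th,.05,o),ST))-[284,190]+.5)*17).round(0) for r,o in((-.014,.004),(.056,.004),(-.014,-.004),(.056,-.004))])
E
```

```text
-0.1 [array([ 79., 158.]), array([473., 113.]), array([ 66., 190.]), array([462., 145.])]
0 [array([ 83., 152.]), array([466., 135.]), array([ 67., 184.]), array([450., 168.])]
0.1 [array([ 89., 147.]), array([456., 158.]), array([ 68., 179.]), array([436., 191.])]
```

View pics/v4.png

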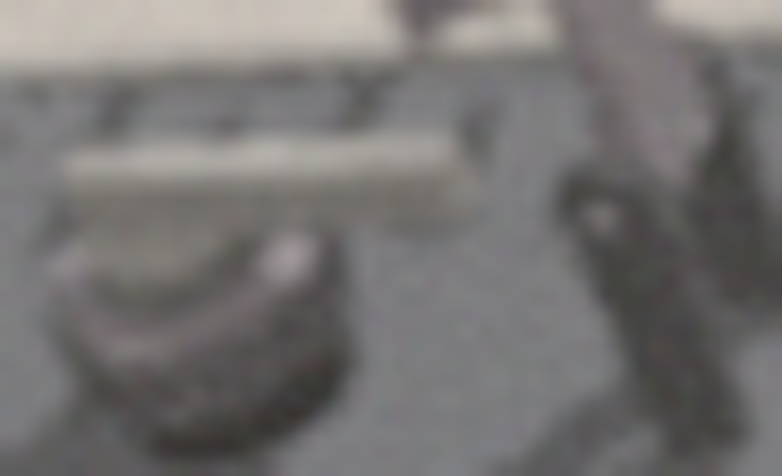

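```bash
python3 -m crank '[[[0,0,2],[0,0,0]],[[0,0,2],[0,0,0]],[[0,0,2],[0,0,0]],[[0,0,1],[0,0,0]],[[0,0.4,-0.1],[0,0,0]],[[0,0.4,-0.1],[0,0,0]],[[0,0.5,0],[0,0,0]],[[0,0.5,0],[0,0,0]],[[0,0.42,0.12],[0,0,0]],[[0,0.41,0.12],[0,0,0]],[[0,0,0],[0,0,0]]]' 
python3 look.py 5
```

```text
time_s: 8.1
position: [0.6634, 0.0263, 0.2012]
tcp_rot: [[0.092, -0.903, 0.42], [-0.996, -0.083, 0.04], [-0.001, -0.422, -0.907]]
force: [-0.1, 0.1, 1.1]
opening: 0.004
face s,y,h mm [83.6 -0.1 89.3] rotvec vs psi0 [-0.    -0.001 -0.   ] F face [-0.2  0.9  0.4] M face [0.02 0.29 0.03] open 0.0061424258428373815 j [-10.  27.  98.  13.  31.  65.] t 8.2
```

View pics/l5.png

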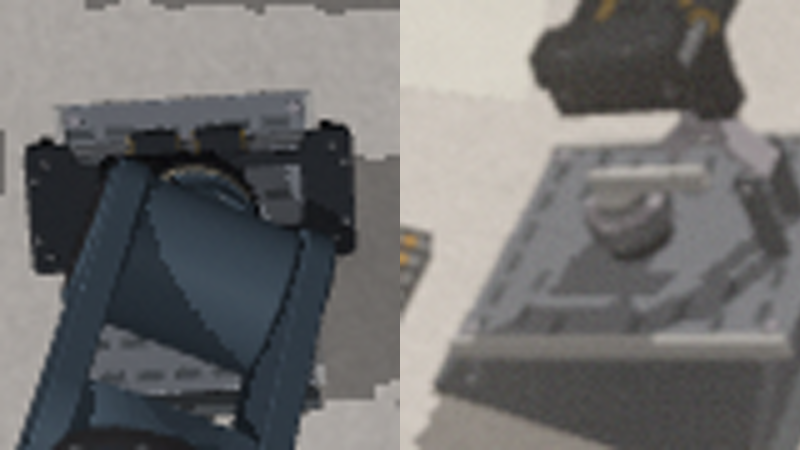

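```bash
python3 -m crank '[[[0,0.38,0.19],[0,0,0]],[[0,0.38,0.2],[0,0,0]],[[0,0.33,0.27],[0,0,0]],[[0,0.33,0.27],[0,0,0]],[[0,0.27,0.32],[0,0,0]],[[0,0.27,0.33],[0,0,0]],[[0,0.2,0.38],[0,0,0]],[[0,0.2,0.39],[0,0,0]],[[0,0,0],[0,0,0]]]' 
python3 look.py 6
```

```text
time_s: 9.1
position: [0.6523, 0.0254, 0.1693]
tcp_rot: [[0.092, -0.903, 0.42], [-0.996, -0.083, 0.04], [-0.001, -0.421, -0.907]]
force: [-0.2, 1.1, -0.2]
opening: 0.005
face s,y,h mm [59.9 -0.  65.5] rotvec vs psi0 [-0.001 -0.001 -0.   ] F face [-1.2 -0.2  0.1] M face [ 0.05  0.25 -0.04] open 0.004579291425621514 j [-11.  29. 101.  15.  26.  62.] t 9.2
```

View pics/l6.png

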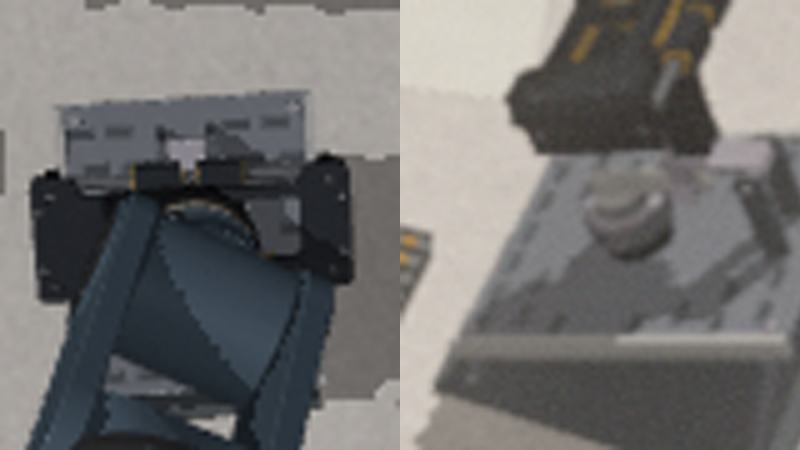

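Fork plate now almost flat, near the vane tip. Press the last part down.

```bash
python3 -m crank '[[[0,0.1,0.3],[0,0,0]],[[0,0.1,0.25],[0,0,0]],[[0,0,0.2],[0,0,0]],[[0,0,0.1],[0,0,0]],[[0,0,0],[0,0,0]]]' 
python3 -c "
from h import *
now()"
```

```text
time_s: 9.7
position: [0.6542, 0.0254, 0.1624]
tcp_rot: [[0.092, -0.902, 0.421], [-0.996, -0.083, 0.04], [-0.001, -0.423, -0.906]]
force: [-4.9, -2.0, 6.7]
opening: 0.006
face s,y,h mm [58.3 -0.1 58.2] rotvec vs psi0 [ 0.    -0.001 -0.001] F face [-1.8 -1.5  8.2] M face [-0.01  0.58 -0.02] open 0.005661561051370269 j [-11.  30. 101.  16.  25.  61.] t 9.7
```

```bash
python3 -m crank '[[[0,0,0.15],[0,0,0]],[[0,0,0.15],[0,0,0]],[[0,0,0],[0,0,0]]]' 
python3 -c "
from h import *
now()"
python3 -m crank '[[[0,0,-0.5],[0,0,0]],[[0,0,-1.5],[0,0,0]],[[0,0,-2.5],[0,0,0]],[[0,0,-2.5],[0,0,0]],[[0,2,-2],[0,0,0]],[[0,2,0],[0,0,0]],[[0,3,0],[0,0,0]],[[0,3,0],[0,0,0]],[[0,0,0],[0,0,0]]]'
python3 look.py 7
```

```text
time_s: 10.0
position: [0.6543, 0.0255, 0.162]
tcp_rot: [[0.093, -0.902, 0.422], [-0.996, -0.084, 0.039], [0.0, -0.424, -0.906]]
force: [-17.5, -3.4, 24.0]
opening: 0.004
face s,y,h mm [58.3 -0.1 57.8] rotvec vs psi0 [ 0.001 -0.001 -0.002] F face [-6.  -1.8 29.3] M face [-0.17  1.21 -0.06] open 0.0039218406002172294 j [-11.  30. 101.  16.  25.  61.] t 10.0
time_s: 10.9
position: [0.5222, 0.0151, 0.1959]
tcp_rot: [[0.092, -0.906, 0.414], [-0.996, -0.082, 0.042], [-0.004, -0.416, -0.91]]
force: [-0.4, 0.3, -0.8]
opening: 0.006
face s,y,h mm [-41.1  -0.5 144.5] rotvec vs psi0 [ 0.001 -0.     0.   ] F face [ 0.   0.4 -0.2] M face [-0.03  0.23  0.01] open 0.0069078242807010595 j [-16.  18. 116.  23.  23.  50.] t 11.0
```

View pics/l7.png

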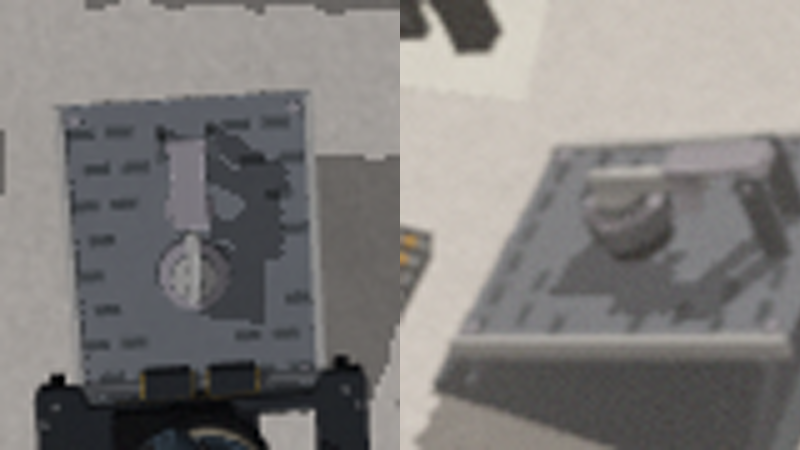

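```bash
python3 -m crank '[[[0,0,0],[0,0,-0.13]],[[0,0,0],[0,0,-0.13]],[[0,0,0],[0,0,-0.13]],[[0,0,0],[0,0,-0.13]],[[0,0,0],[0,0,-0.13]],[[0,0,0],[0,0,0]]]' -0.45
python3 -c "
from h import *
go(0,0,100,-.65)"
```

```text
time_s: 11.6
position: [0.5301, 0.0133, 0.1994]
tcp_rot: [[0.618, -0.661, 0.424], [-0.742, -0.669, 0.039], [0.258, -0.339, -0.905]]
force: [-0.4, -0.6, 0.2]
opening: 0.464
t 11.6 target [0.5839 0.0191 0.1756] dist mm 59.10049156981779
shift now-axes cm [ 2.28 -3.14  4.45]  turn [-0.003 -0.003  0.001]  shift target-axes cm [ 2.29 -3.16  4.44]
face s,y,h mm [-39.   -0.9 144.4] rotvec vs psi0 [ 0.004  0.002 -0.651] F face [-0.3 -0.6  0.4] M face [-0.01  0.22  0.04] open 0.46410417297601064 j [-16.  18. 116.  23.  23.  12.] t 11.6
```

```bash
python3 -m crank '[[[0.76,-1.05,1.48],[0,0,0]],[[0.76,-1.05,1.48],[0,0,0]],[[0.76,-1.05,1.48],[0,0,0]],[[0,0,0],[0,0,0]]]'
python3 -c "
from h import *
go(0,0,50,-.65)"
```

```text
time_s: 12.0
position: [0.585, 0.0192, 0.1748]
tcp_rot: [[0.617, -0.663, 0.424], [-0.744, -0.667, 0.039], [0.258, -0.34, -0.905]]
force: [0.3, 0.2, 0.2]
opening: 0.716
t 12.0 target [0.605  0.0211 0.1303] dist mm 48.77863790034995
shift now-axes cm [-0.05  0.06  4.88]  turn [-0.003 -0.003 -0.001]  shift target-axes cm [-0.04  0.05  4.88]
face s,y,h mm [ 0.6 -0.  98.8] rotvec vs psi0 [ 0.004  0.001 -0.649] F face [0.3 0.2 0.1] M face [-0.02  0.19  0.01] open 0.7164883295728685 j [-13.  25. 110.  21.  22.  17.] t 12.0
```

```bash
python3 -m crank '[[[-0.04,0.05,1.6],[0,0,0]],[[0,0,1.6],[0,0,0]],[[0,0,1.6],[0,0,0]],[[0,0,0],[0,0,0]]]'
python3 look.py 8; python3 -c "
from h import *
go(0,0,14.5,-.65)"
```

```text
time_s: 12.4
position: [0.601, 0.0216, 0.1297]
tcp_rot: [[0.619, -0.664, 0.42], [-0.744, -0.667, 0.04], [0.253, -0.337, -0.907]]
force: [-0.1, 0.7, 0.0]
opening: 0.722
face s,y,h mm [-3.2  0.8 52.3] rotvec vs psi0 [ 0.001 -0.001 -0.649] F face [ 0.5 -1.2 -0. ] M face [-0.04  0.26  0.06] open 0.7285343943557057 j [-12.  30. 110.  26.  17.  12.] t 12.5
t 12.5 target [0.6199 0.0224 0.0981] dist mm 37.9391164913164
shift now-axes cm [ 0.26 -0.21  3.78]  turn [-0.001  0.    -0.001]  shift target-axes cm [ 0.26 -0.21  3.78]
face s,y,h mm [-3.2  0.8 52.3] rotvec vs psi0 [ 0.001 -0.001 -0.649] F face [ 0.5 -1.2 -0. ] M face [-0.04  0.26  0.06] open 0.7285343943557057 j [-12.  30. 110.  26.  17.  12.] t 12.5
```

View pics/l8.png

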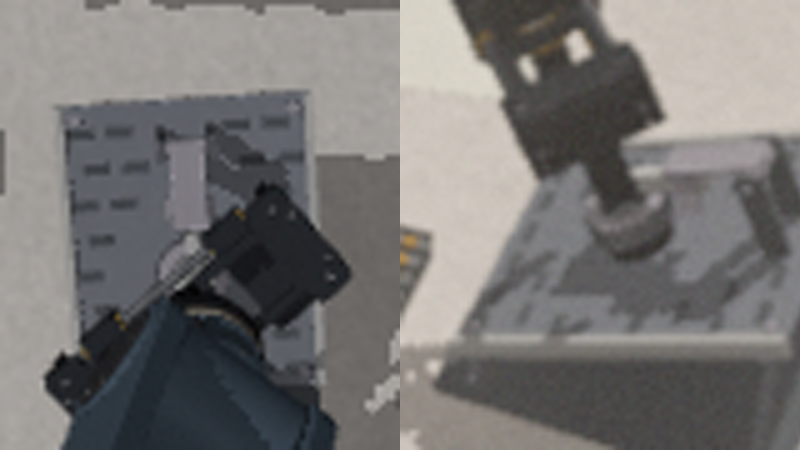

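```bash
python3 -m crank '[[[0.26,-0.21,0],[0,0,0]],[[0,0,0.7],[0,0,0]],[[0,0,0.7],[0,0,0]],[[0,0,0.7],[0,0,0]],[[0,0,0],[0,0,0]]]'
python3 -c "
from h import *
go(0,0,14.5,-.65)"
```

```text
time_s: 13.0
position: [0.613, 0.0218, 0.112]
tcp_rot: [[0.619, -0.663, 0.42], [-0.743, -0.668, 0.04], [0.254, -0.337, -0.907]]
force: [0.4, 0.8, 0.5]
opening: 0.728
t 13.0 target [0.6199 0.0224 0.0981] dist mm 15.462446084186896
shift now-axes cm [ 0.03 -0.03  1.55]  turn [-0.     0.001 -0.   ]  shift target-axes cm [ 0.03 -0.03  1.55]
face s,y,h mm [-0.4  0.  30. ] rotvec vs psi0 [-0.    -0.001 -0.65 ] F face [0.7 0.7 0.3] M face [-0.01  0.25  0.09] open 0.7278177218837106 j [-12.  33. 109.  28.  16.  10.] t 13.0
```

```bash
python3 -m crank '[[[0.03,-0.03,0.4],[0,0,0]],[[0,0,0.4],[0,0,0]],[[0,0,0.4],[0,0,0]],[[0,0,0.35],[0,0,0]],[[0,0,0],[0,0,0]]]'
python3 -c "
from h import *
now()"
```

```text
time_s: 13.5
position: [0.6201, 0.0224, 0.0987]
tcp_rot: [[0.619, -0.663, 0.421], [-0.743, -0.669, 0.04], [0.255, -0.337, -0.906]]
force: [0.4, 0.1, 0.0]
opening: 0.726
face s,y,h mm [ 0.4 -0.1 15. ] rotvec vs psi0 [ 0.001 -0.001 -0.65 ] F face [ 0.4  0.  -0.2] M face [0.02 0.25 0.  ] open 0.7264157055140232 j [-12.  35. 108.  30.  15.   8.] t 13.5
```

Down freely around the ring. Close.

```bash
python3 -m crank '[[[0,0,0],[0,0,0]],[[0,0,0],[0,0,0]],[[0,0,0],[0,0,0]],[[0,0,0],[0,0,0]]]' 1
python3 look.py 9
```

```text
time_s: 13.9
position: [0.6199, 0.0225, 0.0994]
tcp_rot: [[0.619, -0.663, 0.421], [-0.743, -0.669, 0.04], [0.255, -0.338, -0.906]]
force: [0.4, 0.8, 0.7]
opening: 0.528
face s,y,h mm [ 0.6  0.1 15.6] rotvec vs psi0 [ 0.001 -0.001 -0.65 ] F face [0.  1.2 0.7] M face [0.12 0.26 0.02] open 0.5285606837077952 j [-12.  35. 108.  30.  15.   8.] t 14.0
```

View pics/l9.png

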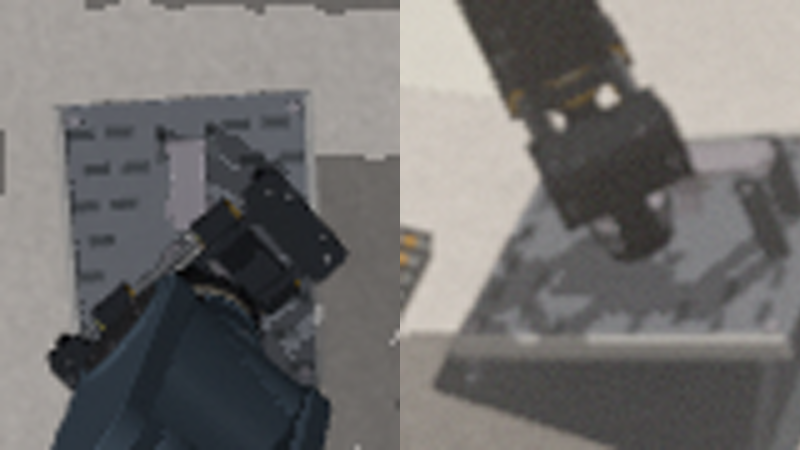

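```bash
python3 -m crank '[[[0,0,0],[0,0,0.04]],[[0,0,0],[0,0,0.06]],[[0,0,0],[0,0,0.08]],[[0,0,0],[0,0,0.08]],[[0,0,0],[0,0,0.08]],[[0,0,0],[0,0,0.06]],[[0,0,0],[0,0,0]],[[0,0,0],[0,0,0]]]'
python3 -c "
from h import *
now()"
```

```text
time_s: 14.8
position: [0.62, 0.0224, 0.0994]
tcp_rot: [[0.313, -0.851, 0.422], [-0.944, -0.327, 0.04], [0.104, -0.41, -0.906]]
force: [-0.4, 1.6, 1.3]
opening: 0.53
face s,y,h mm [ 0.6 -0.  15.6] rotvec vs psi0 [ 0.001 -0.001 -0.251] F face [0.3 1.6 1.2] M face [ 0.11  0.3  -0.06] open 0.5304423248157734 j [-12.  35. 108.  30.  15.  31.] t 14.8
```

```bash
python3 -m crank '[[[0,0,0],[0,0,0.06]],[[0,0,0],[0,0,0.06]],[[0,0,0],[0,0,0.06]]]'
python3 -c "
from h import *
from rig import read_state
now();print(read_state()['tau'].round(2))"
python3 -m crank '[[[0,0,0],[0,0,0.06]],[[0,0,0],[0,0,0.06]],[[0,0,0],[0,0,0.06]],[[0,0,0],[0,0,0.06]],[[0,0,0],[0,0,0.06]]]'
python3 -c "
from h import *
from rig import read_state
now();print(read_state()['tau'].round(2))"
```

```text
time_s: 15.1
position: [0.62, 0.0224, 0.0994]
tcp_rot: [[0.155, -0.893, 0.422], [-0.988, -0.152, 0.039], [0.029, -0.422, -0.906]]
force: [-1.2, 0.5, 2.1]
opening: 0.53
face s,y,h mm [ 0.6 -0.1 15.6] rotvec vs psi0 [ 0.001 -0.001 -0.07 ] F face [-0.2  0.6  2.4] M face [0.08 0.36 0.2 ] open 0.5301386289026877 j [-12.  35. 108.  30.  15.  42.] t 15.1
[ -0.59 -38.28  -9.87   0.52  -1.27  -0.15]
time_s: 15.6
position: [0.62, 0.0223, 0.0994]
tcp_rot: [[-0.116, -0.899, 0.422], [-0.988, 0.146, 0.039], [-0.097, -0.412, -0.906]]
force: [-2.2, -0.0, 2.3]
opening: 0.529
face s,y,h mm [ 0.6 -0.1 15.6] rotvec vs psi0 [ 0.001 -0.001  0.23 ] F face [-1.   0.2  3. ] M face [0.07 0.37 0.21] open 0.5285179461362435 j [-12.  35. 108.  30.  15.  59.] t 15.6
[ -0.42 -38.31  -9.91   0.53  -1.27  -0.15]
```

```bash
for i in 1 2; do :; done; python3 -m crank '[[[0,0,0],[0,0,0.05]],[[0,0,0],[0,0,0.05]]]' >/dev/null; python3 -c "
from h import *
now()"
python3 -m crank '[[[0,0,0],[0,0,0.05]]]' >/dev/null; python3 -c "
from h import *
now()"
python3 -m crank '[[[0,0,0],[0,0,0.05]]]' >/dev/null; python3 -c "
from h import *
now()"
```

```text
face s,y,h mm [ 0.6 -0.1 15.6] rotvec vs psi0 [ 0.001 -0.001  0.329] F face [-0.1  0.7  1.9] M face [0.01 0.4  0.2 ] open 0.5281677966873558 j [-12.  35. 108.  29.  15.  65.] t 15.8
face s,y,h mm [ 0.6 -0.1 15.6] rotvec vs psi0 [ 0.001 -0.001  0.379] F face [-0.3 -0.2  3.1] M face [0.04 0.37 0.15] open 0.5326609565497399 j [-12.  35. 108.  30.  15.  67.] t 15.9
face s,y,h mm [ 0.5  0.  15.6] rotvec vs psi0 [ 0.    -0.001  0.426] F face [-2.5  2.5  2.2] M face [0.23 0.94 0.87] open 0.5305357302669711 j [-12.  35. 108.  29.  15.  70.] t 16.0
```

```bash
python3 -m crank '[[[0,0,0],[0,0,0.02]],[[0,0,0],[0,0,0]]]' >/dev/null; python3 look.py 10
```

```text
face s,y,h mm [ 0.2  0.2 15.5] rotvec vs psi0 [-0.    -0.001  0.446] F face [-1.1  1.4  2.8] M face [0.08 0.61 1.18] open 0.5300126690888923 j [-12.  35. 108.  29.  15.  71.] t 16.3
```

View pics/l10.png

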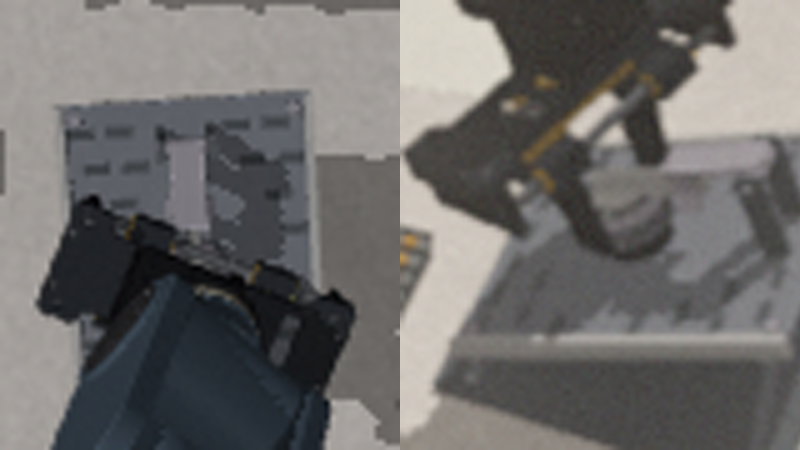

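```bash
python3 -m crank '[[[0,0,0],[0,0,-0.025]],[[0,0,0],[0,0,0]]]'; python3 -m crank '[[[0,0,0],[0,0,0]],[[0,0,0],[0,0,0]],[[0,0,0],[0,0,0]],[[0,0,0],[0,0,0]]]' -0.45
python3 -c "
from h import *
now()"
```

```text
time_s: 16.5
position: [0.6196, 0.0225, 0.0991]
tcp_rot: [[-0.289, -0.86, 0.421], [-0.941, 0.335, 0.04], [-0.176, -0.385, -0.906]]
force: [-3.5, 1.6, 2.8]
opening: 0.528
time_s: 16.9
position: [0.6206, 0.022, 0.0993]
tcp_rot: [[-0.29, -0.859, 0.422], [-0.941, 0.336, 0.039], [-0.176, -0.386, -0.906]]
force: [-0.5, -1.0, 0.6]
opening: 0.715
face s,y,h mm [ 1.1 -0.5 15.3] rotvec vs psi0 [ 0.002 -0.001  0.426] F face [-0.2 -1.   0.8] M face [0.04 0.24 0.03] open 0.7147243624972562 j [-12.  35. 108.  30.  15.  70.] t 16.9
```

```bash
python3 -m crank '[[[0,0,-0.5],[0,0,0]],[[0,0,-0.7],[0,0,0]],[[0,0,-0.8],[0,0,0]],[[0,0,-0.8],[0,0,0]],[[0,0,-0.8],[0,0,0]],[[0,0,-1],[0,0,0]],[[0,0,-1.5],[0,0,0]],[[0,0,-2],[0,0,0]],[[0,0,-2],[0,0,0]],[[0,0,-2],[0,0,0]],[[0,0,0],[0,0,0]]]'
python3 look.py 11;python3 -c "
from h import *
go(-60,0,150,0)"
```

```text
time_s: 18.0
position: [0.5693, 0.0174, 0.2117]
tcp_rot: [[-0.288, -0.858, 0.426], [-0.942, 0.335, 0.038], [-0.175, -0.39, -0.904]]
force: [0.5, 0.1, -0.2]
opening: 0.726
face s,y,h mm [  0.8  -0.3 136.9] rotvec vs psi0 [ 0.002 -0.001  0.425] F face [-0.   0.4  0.1] M face [ 0.06  0.28 -0.13] open 0.7263771108366834 j [-14.  20. 110.  18.  27.  81.] t 18.1
t 18.1 target [0.5087 0.0122 0.1956] dist mm 62.22978386565579
shift now-axes cm [ 2.48  5.55 -1.32]  turn [-0.002  0.001 -0.425]  shift target-axes cm [-0.03  6.08 -1.31]
face s,y,h mm [  0.8  -0.3 136.9] rotvec vs psi0 [ 0.002 -0.001  0.425] F face [-0.   0.4  0.1] M face [ 0.06  0.28 -0.13] open 0.7263771108366834 j [-14.  20. 110.  18.  27.  81.] t 18.1
```

View pics/l11.png

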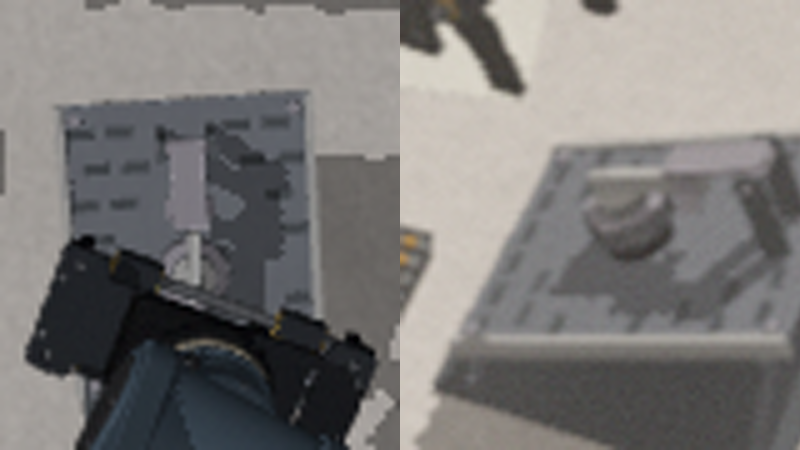

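```bash
python3 -m crank '[[[0.8,1.8,-1.5],[0,0,0]],[[0.8,1.8,-1.5],[0,0,0]],[[0.8,1.8,-1.5],[0,0,0]],[[0.8,1.8,-1.5],[0,0,0]],[[0,0,0],[0,0,0]],[[0,0,0],[0,0,0]]]'
python3 look.py 12;python3 - <<'E'
from h import *
o=[]
for n in("scene","top"):
    a=load(f"pics/{n}0.npz")["pixels"].astype(int);b=load(f"pics/{n}12.npz")["pixels"]
    o.append(b[:,:,::-1]);d=(abs(a-b).max(2)>40).astype(np.uint8)*255;o.append(cv2.cvtColor(d,cv2.COLOR_GRAY2BGR))
im=np.vstack([np.hstack(o[:2]),np.hstack(o[2:])]);cv2.imwrite("pics/d12.png",cv2.resize(im,(790,592)))
E
```

```text
time_s: 18.7
position: [0.4731, 0.0089, 0.2296]
tcp_rot: [[-0.289, -0.859, 0.422], [-0.941, 0.336, 0.039], [-0.175, -0.386, -0.906]]
force: [0.4, 0.2, 0.2]
opening: 0.728
face s,y,h mm [-77.2  -0.2 195.7] rotvec vs psi0 [ 0.001 -0.001  0.425] F face [ 1.6  0.1 -0.1] M face [ 0.07  0.28 -0.05] open 0.7284388980939628 j [-19.  11. 121.  23.  27.  71.] t 18.8
```

View pics/l12.png

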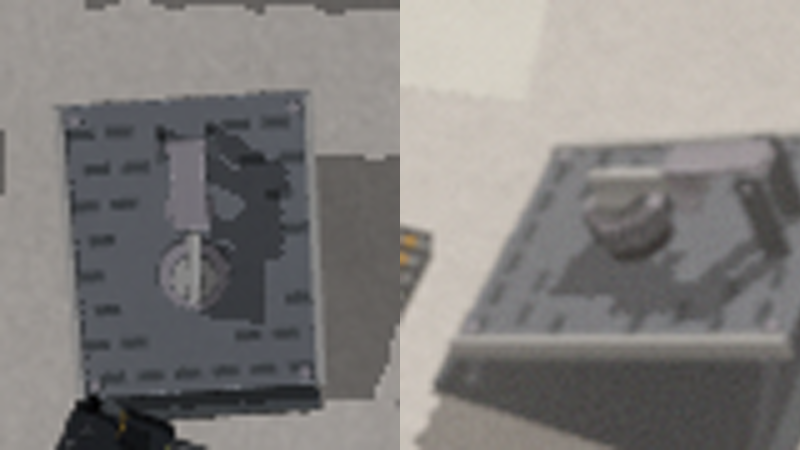

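View pics/d12.png

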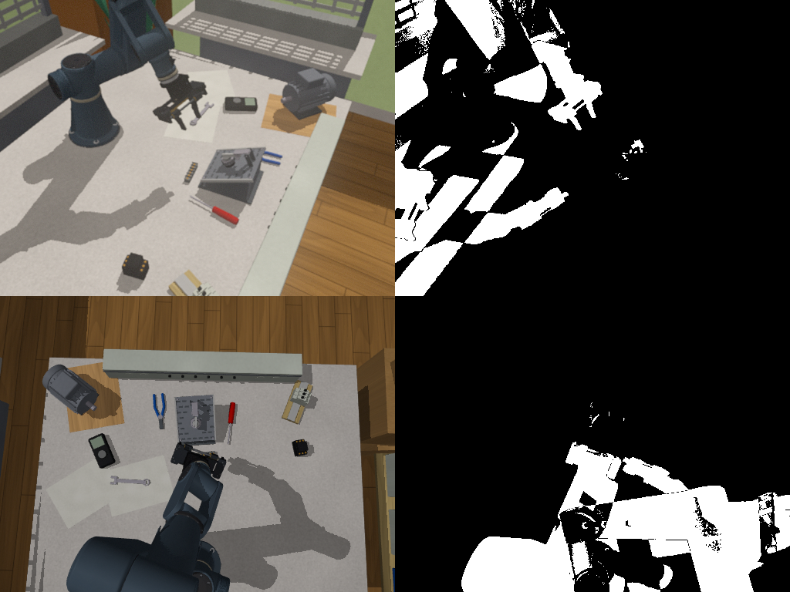

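The fork is closed over the vane at about (190, 230) in the top crop, with the vane in line. The difference images show changes only in the arm, its shadow, and the fork and barrel, so the bystanders did not move.

```bash
python3 -c "
from rig import bot
print(bot.hand_in())"
```

```text
the job is handed in; nothing more can be done
None
```

The job is done and handed in at about 19 s of the 48 s allowed.

- **Vane:** I pinched it at the axis and turned the barrel about −0.735 rad. The overlay put it within roughly 0.03 rad of straight up-slope.
- **Fork:** I swung it down with shut fingers until its back stopped at 57.8 mm above the face, against the 58 mm expected, under about 29 N.
- **Lock ring:** I turned it clockwise about 1.07 rad. The drag was about 0.2 N m, then rose sharply to 0.87 and 1.18 N m at the stop, which fits the ring being tight. I could not read the ring's angle directly, so the torque rise is my only evidence.

**Last checks:**
- The final pictures show the fork closed over the vane, with the vane in line.
- The before and after pictures show no change at any of the other things on the bench.
- The gripper was clear of the stand.

**Disagreements along the way:**
- The grip put the barrel axis about 2 mm from where the cameras did. I used the grip's value.
- One descent towards the ring drifted 3 mm. I corrected it before gripping.

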